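# Start the kiln from its switch panel

## Task

Start the kiln from the switch panel with fingertip presses alone, picking nothing up: press the raised end of the wide rocker (mains) fully over, then the raised end of the narrow rocker (fan) fully over, and then press the flat round start button fully down, keep it down for about a second and let it come up again. Both rockers stay switched over; do not press the domed mushroom stop button, and leave the jar, cup and spool where they stand.

Things in the scene. Friction and masses are not known exactly. Their poses are not given: they have to be found in the camera images.
- panel: Fixed plywood board of the switch panel, 160 (x) x 360 (y) x 12 mm. Origin under its centre; x points away from the robot (turned up to 0.25 rad), y along the row of boxes, z up. A grey wiring duct runs along the far edge, top 44 mm above the table. On it, 85 mm apart in a row, four grey boxes 100 x 78 x 44 mm, tops 56 mm above the table.
- main_rocker (a joint): Wide rocker switch: white V-shaped paddle 52 mm long (panel x), 52 mm wide, hinged across its middle. On one of the four boxes, which one varies. Joint value in rad: 0 = off, its far half (panel +x) stands up; 0.28 = fully on, the far half lies level, its face 71 mm above the table, and the near half stands up. No spring: it stays where left. 3 to 5 N on the raised half moves it.
- main_rocker_press (a point): Point on the face of the raised (far) half of the wide rocker, 18 mm from the hinge, in mid width; moves with the rocker. Press here straight down: when off it is about 76 mm above the table, when on about 71 mm. Nothing fixed on the box is higher than 64 mm above the table.
- fan_rocker (a joint): Narrow rocker switch: white V-shaped paddle 52 mm long (panel x), 22 mm wide, hinged across its middle. On one of the four boxes, which one varies. Joint value in rad: 0 = off, its far half (panel +x) stands up; 0.28 = fully on, the far half lies level, its face 71 mm above the table, and the near half stands up. No spring: it stays where left. 3 to 5 N on the raised half moves it.
- fan_rocker_press (a point): Point on the face of the raised (far) half of the narrow rocker, 18 mm from the hinge, in mid width; moves with the rocker. Press here straight down: when off it is about 76 mm above the table, when on about 71 mm. Nothing fixed on the box is higher than 64 mm above the table.
- start_button (a joint): Flat round white push button, 30 mm across, standing 11 mm out of a steel collar (42 mm across, top 60 mm above the table). On one of the four boxes, which one varies. Joint value in m: 0 = up, 0.006 = fully down (about 4 N); a spring brings it back up when released.
- start_button_top (a point): Centre of the flat button's face, about 71 mm above the table when up, 65 mm when pressed; moves with it.
- stop_button (a joint): Domed mushroom stop button, white, 44 mm across, standing 26 mm out of its collar, on the remaining box. Not to be pressed. Joint value in m: 0 = up, 0.006 = fully down; sprung.
- stop_button_top (a point): Crown of the mushroom stop button, about 86 mm above the table.
- oxide_jar: Loose jar of oxide, 58 mm across, 76 mm high, standing on the near side of the panel. Leave alone. Origin at the centre of its underside.
- cup: Loose small clay cup, 57 mm across, 58 mm high, standing on the far side of the panel. Leave alone. Origin at the centre of its underside.
- spool: Loose thread spool, 29 x 36 x 29 mm, on the near side of the panel. Leave alone. Origin at the centre of its underside.

How it is judged:
On the way, in this order (a step that is already met when the one before it is completed fails the run):
1. the wide rocker is pressed fully over (value of joint main_rocker above 0.23 rad), for 0.1 s.
2. the narrow rocker is pressed fully over (value of joint each of fan_rocker, main_rocker above 0.23 rad), for 0.1 s.
3. the round start button is held fully down, both rockers being on (all of step 2 and value of joint start_button above 0.0045 m), for 0.4 s.
At the end, for the whole second after the job is handed in: Both rockers fully over (above 0.23 of 0.28 rad), the start and stop buttons up (within 1 mm), the jar, cup and spool within 20 mm of where they stood (all of step 2 and value of joint each of start_button, stop_button below 0.001 m and distance of each of oxide_jar, cup, spool from where it was at the start of the episode below 0.02 m); the robot touches nothing.
It fails at once if the narrow rocker is switched on while the wide one is off (value of joint fan_rocker above 0.14 rad and value of joint main_rocker below 0.2 rad).
It fails at once if the start button is pressed while a rocker is off (value of joint start_button above 0.003 m and value of joint any of fan_rocker, main_rocker below 0.2 rad).
It fails at once if the mushroom stop button is pressed (value of joint stop_button above 0.002 m).
It fails at once if the jar, cup or spool is shifted, lifted or tipped (distance of any of oxide_jar, cup, spool from where it was at the start of the episode above 0.02 m or angle between any of oxide_jar, cup's own z axis and vertical above 0.4 rad).
It also fails if it takes over 35 s, if anything falls off the work surface, if the arm or the gripper's body presses on something with over 40 N, if the wrist force passes 120 N, or if a joint passes its speed limit or range.

## Robot

A 6-joint arm with a two-finger parallel gripper is mounted at the origin on the work surface; the furniture and walls round the work are solid. World frame = base frame: x ahead of the robot, y to its left, z up, the work surface at z = 0. Lengths are in m, angles in rad, forces in N, time in s.
With the tool pointing down it reaches from about 0.25 to 0.85 m from the base axis. Payload 12.5 kg.
Tool frame: the origin (TCP) lies at the centre of the arm's flange, where the gripper is bolted on; the fingertips stand env.tip_reach ahead of it and the grasp point (between the pads) lies 167 mm ahead of it (env.tip_reach is the distance from the TCP to the fingertips, in m); z points along the fingers, y is the line along which they close (so a half turn about z gives the same grasp; the last joint's range is limited). The gripper opens to 93 mm and grips with 3 to 60 N. Pads are 15 mm wide; open, the fingers measure 128 mm over their backs; the gripper's body (75 mm by 188 mm) begins 65 mm behind the grasp point.
Start: joints at [-0.085, 0.351, 1.652, -0, 1.139, -0.085], TCP at [0.55, 0, 0.405] pointing down, gripper open.
Joint ranges: [-2.75, 2.75], [-0.79, 2.1], [0.01, 2.65], [-1.57, 4.71], [0.07, 3.14], [-2.87, 2.87]. Speed limits (rad/s): [2.22, 2.22, 2.79, 3.14, 3.14, 3.14].

## Interface

Orientations are given as a 3x3 rotation matrix whose columns are the frame's x, y, z axes.
In Python, from workcell import telemetry, eyes, order, env gives the robot as it stands.
- The arm moves only by the tool carry_out, never from a script. Its argument "moves" is one flat list of numbers, 7 for each row, row after row: the opening, from 0 (shut) to 1 (fully open), then the shift along the tool's x, y, z each as a share of 0.15 m, from -1 to 1, then the turn, a rotation vector about the tool's x, y, z each as a share of 180 degrees, from -1 to 1. A call has 1 to 5 rows; each row is the pose to reach, as a shift and turn from the pose commanded when the call began, along the tool's axes at that moment, turning the shorter way round; what a row does not reach only later rows make up. A row lasts 1/10 s, in which the tool goes at most 50 mm and 8.59 degrees, less where a joint would pass 70% of its speed; a pose out of reach is approached as far as the arm can. A call with a number of a shift or a turn outside -1 to 1 is refused whole. A call with a gripper value outside its range is refused whole. The fingers move at their own pace and stop on an object; "force" is the grip in N (left out, the last holds). Time passes only in rows, so rows that repeat a pose let the fingers close. It gives the time, the measured TCP pose, the force, the opening and the grip force at its end, in the units of the state.
- telemetry.get_state(): the state, without advancing time (a new reading comes with each control period).
- eyes.read_camera(name): name is "scene" or "side" or "wrist"; returns the picture (480x640x3 uint8, red, green, blue); there is no depth.
- eyes.get_calibration(name): a dict with "mtx" (3x3 intrinsics, pixels), "extrinsics" (4x4, takes a point from world to camera coordinates). Camera axes: x right, y up, looking along -z (the intrinsics and any distortion apply to the point x, -y, -z); pixel columns grow to the right and rows downward; lengths in m; the calibration is good to about 2 mm. A picture is of the moment at which its call begins: read the wrist's pose just before it. get_calibration takes no time and is no camera call; for the wrist camera it gives the pose at the moment of the call.
- order.close_job(): hands the job in; it is judged then, once.
The state is a dict: "t": time; "joint_pos": joint angles; "joint_vel": joint speeds; "effort": joint torques, N m; "ee_pos": TCP position; "tool_rot": TCP orientation; "force": force on the tool from outside, world axes, zero at the start; "ft_torque": the same for the moment, N m; "gripper_width": opening from 0.0 (shut) to 1.0 (fully open); "grasp_force": force on a finger pad.
Only numpy, scipy, OpenCV 4.12 (cv2) and the standard library are available. Lean on these libraries where they do the work, as an engineer would, in place of code of your own. Each camera call takes 0.05 s, during which the arm holds its last target. There are 200 camera calls.

## Working session

There is one attempt and no reset: what is moved stays moved. The work goes in short steps, Python scripts to look and compute and a tool call to move; the robot and the scene stay as the last step left them, time stands still between calls to the robot, and variables do not carry over. Pictures are saved under pics/ and viewed, at most 11 in all, crops included, and the job is handed in when it is done.

Besides the shell and the picture viewer there is one more tool, called after "Request:" as name(argument=value, ...), one argument or row to a line, values as JSON. carry_out: Moves the arm, as the interface text tells. Shift numbers are shares of 0.15 m and turn numbers shares of 180 degrees, none past 1 either way. Its arguments: {"type":"object","properties":{"moves":{"type":"array"},"force":{"type":"number"}},"required":["moves"]}

```bash
mkdir -p pics
python3 - <<'E'
from workcell import telemetry, eyes, order, env
import cv2
for n in ("scene","wrist"):
    im=eyes.read_camera(n); cv2.imwrite(f"pics/{n}0.png",im[:,:,::-1])
    c=eyes.get_calibration(n); print(n,c)
s=telemetry.get_state(); print(s, env.tip_reach)
E
```

```text
scene {'mtx': array([[555.17409309,   0.        , 322.16801209],
       [  0.        , 555.17409309, 230.45693296],
       [  0.        ,   0.        ,   1.        ]]), 'extrinsics': array([[-0.75675729, -0.65365038,  0.00771946,  0.51840334],
       [ 0.47871112, -0.5461043 ,  0.68746328, -0.16849933],
       [-0.445145  ,  0.52393823,  0.72617811, -0.88069696],
       [ 0.        ,  0.        ,  0.        ,  1.        ]])}
wrist {'mtx': array([[416.63449153,   0.        , 314.50535083],
       [  0.        , 416.63449153, 240.12820287],
       [  0.        ,   0.        ,   1.        ]]), 'extrinsics': array([[ 9.99999969e-01, -8.74700868e-05, -2.32069289e-04,
        -5.49930775e-01],
       [ 1.32548663e-05,  9.53251648e-01, -3.02177590e-01,
         3.46144149e-02],
       [ 2.47651932e-04,  3.02177577e-01,  9.53251620e-01,
        -3.91675346e-01],
       [ 0.00000000e+00,  0.00000000e+00,  0.00000000e+00,
         1.00000000e+00]])}
{'t': 0.1, 'joint_pos': array([-8.45994616e-02,  3.51170632e-01,  1.65230007e+00, -1.79596085e-06,
        1.13912562e+00, -8.45697418e-02]), 'joint_vel': array([-0.00135022, -0.00069782, -0.00096486, -0.00053649, -0.00130285,
       -0.00046904]), 'effort': array([ 6.21537929e-04, -4.98029208e+01, -2.85706007e+01,  6.99262437e-02,
        2.38850416e-02, -7.56712393e-05]), 'ee_pos': array([5.49897793e-01, 3.43891595e-05, 4.04284413e-01]), 'tool_rot': array([[ 2.90091671e-05,  9.99999499e-01, -1.00021815e-03],
       [ 9.99999996e-01, -2.89259800e-05,  8.31832999e-05],
       [ 8.31543259e-05, -1.00022056e-03, -9.99999496e-01]]), 'force': array([0.57779834, 0.19834163, 0.40692015]), 'ft_torque': array([0.01073088, 0.01968296, 0.04257776]), 'grasp_force': 0.0, 'gripper_width': 1.0020510490865635} 0.1861
```

View pics/scene0.png

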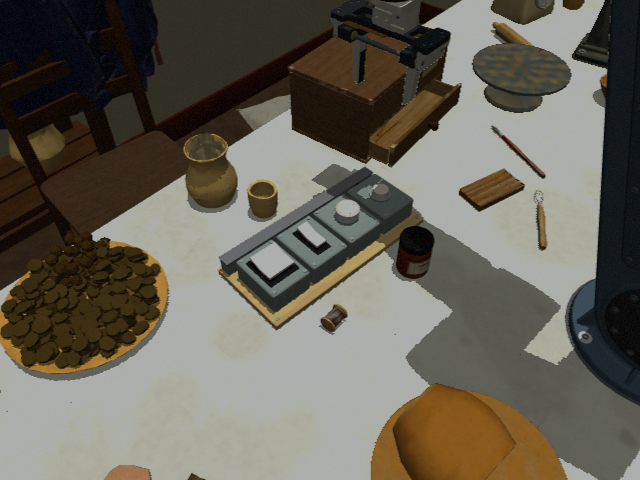

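View pics/wrist0.png

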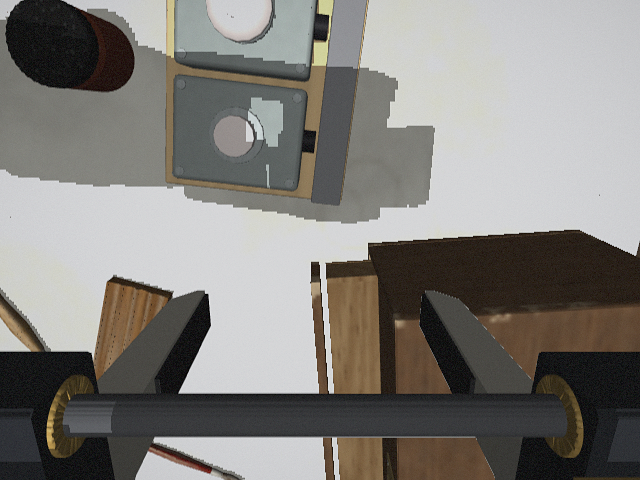

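The four boxes run along y. From low y to high y they are: flat start button (wrist px 235,136), mushroom stop, narrow rocker, wide rocker. The jar and spool are on the near side and the cup is on the far side. I'll shut the fingers and move over the panel for a better view.

Request:
carry_out(
  moves=[0, 0.3, 0, 0, 0, 0, 0, 0, 0.6, 0, 0, 0, 0, 0, 0, 0.8, 0, 0, 0, 0, 0, 0, 0.8, 0, 0, 0, 0, 0, 0, 0.8, 0, 0, 0, 0, 0],
)

```text
t: 0.6
ee_pos: [0.5499, 0.1202, 0.4044]
tool_rot: [[-0.001, 1.0, -0.001], [1.0, 0.001, -0.0], [-0.0, -0.001, -1.0]]
force: [0.5, -0.2, 1.2]
gripper_width: 0.618
grasp_force: 0.0
```

Run:
```python
from workcell import telemetry, eyes
import cv2, numpy as np
c=eyes.get_calibration("wrist"); np.save("w1.npy",c["extrinsics"])
im=eyes.read_camera("wrist"); cv2.imwrite("pics/w1.png",im[:,:,::-1])
im=eyes.read_camera("scene"); cv2.imwrite("pics/s1.png",cv2.resize(im[150:330,210:450,::-1],None,fx=3.3,fy=3.3,interpolation=2))
s=telemetry.get_state(); print(s["t"],s["ee_pos"],s["gripper_width"])
```

```text
0.7 [0.55002211 0.11917894 0.40456466] 0.5318738807650524
```

View pics/w1.png

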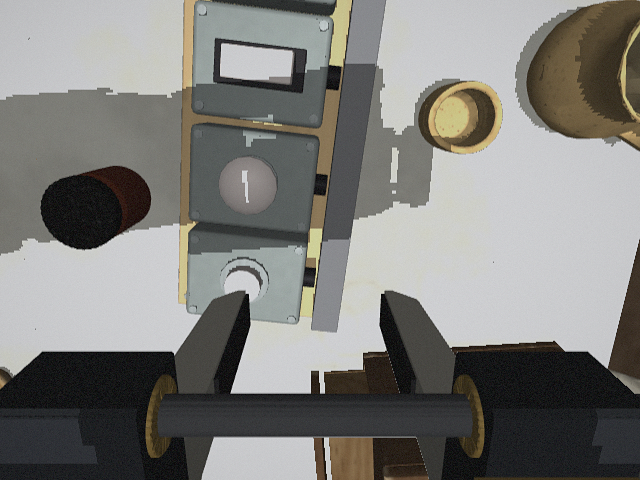

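View pics/s1.png

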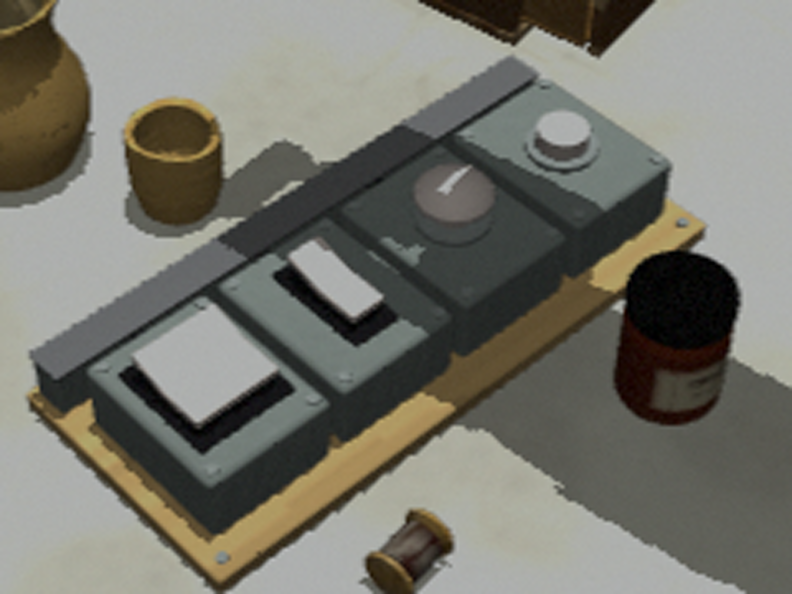

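Wrist view: collar of the flat button at (244,281), mushroom dome at (248,185), narrow rocker box screws at (201,10), (322,22), (318,118), (197,104). In the scene crop all four boxes' screws are visible, for example wide (103,368), (213,308), (313,400), (212,470). I'll compute positions from both views and compare them.

```bash
cat > h.py <<'E'
import numpy as np
from workcell import eyes
def ray(name,uv,z,E=None):
    c=eyes.get_calibration(name); E=c["extrinsics"] if E is None else E
    d=np.linalg.inv(c["mtx"])@[uv[0],uv[1],1]; d=E[:3,:3].T@(d*[1,-1,-1]); o=-E[:3,:3].T@E[:3,3]
    return o+d*(z-o[2])/d[2]
E
python3 - <<'E'
from h import *
W=np.load("w1.npy"); S=lambda u,v:(210+(u+.5)/3.3-.5,150+(v+.5)/3.3-.5)
def scr(l):
    P=np.array([ray("scene",S(*p),.057)[:2] for p in l]); print(P.round(4).tolist(),"c",P.mean(0).round(4)); return P.mean(0)
a=scr([(103,368),(213,308),(313,400),(212,470)]); b=scr([(233,285),(336,227),(440,313),(345,378)]); d=scr([(545,86),(655,160),(580,212),(462,136)])
for p,q in((a,b),(a,d),(b,d)): v=p-q; print(np.linalg.norm(v),np.arctan2(-v[0],v[1]))
print("startS",ray("scene",S(563,128),.071),"mushS",ray("scene",S(455,185),.080))
print("startW",ray("wrist",(242,283),.071,W),"collarW",ray("wrist",(244,281),.06,W),"mushW",ray("wrist",(248,185),.078,W))
P=np.array([ray("wrist",p,.057,W)[:2] for p in [(201,10),(322,22),(318,118),(197,104)]]);print("narrowW",P.round(4).tolist(),P.mean(0))
E
```

```text
[[0.5613, 0.3472], [0.5484, 0.2825], [0.4694, 0.2939], [0.4767, 0.3568]] c [0.514  0.3201]
[[0.5518, 0.2642], [0.5397, 0.1977], [0.459, 0.2088], [0.4669, 0.2731]] c [0.5043 0.2359]
[[0.525, 0.0328], [0.4417, 0.0423], [0.4486, 0.1027], [0.5342, 0.0975]] c [0.4874 0.0688]
0.08469952203646072 -0.11372866792385324
0.252685724942632 -0.10533645731539602
0.16799068935231165 -0.10110521088488128
startS [0.4873274  0.06798165 0.071     ] mushS [0.49805008 0.14992539 0.08      ]
startW [0.49108365 0.06948125 0.071     ] collarW [0.4907918 0.0665266 0.06     ] mushW [0.50087687 0.15108539 0.078     ]
narrowW [[0.4704, 0.2707], [0.5552, 0.2632], [0.5526, 0.1982], [0.4623, 0.2081]] [0.5101378  0.23506308]
```

The two views agree to about 3 mm, box spacing is 85 mm as specified, and yaw is about -0.105 rad. Next I'll turn so the finger line runs along panel y, about 96° about tool z, while travelling toward the wide rocker.

Request:
carry_out(
  moves=[0, 0.3, -0.03, 0, 0, 0, 0.045, 0, 0.6, -0.06, 0, 0, 0, 0.09, 0, 0.9, -0.1, 0, 0, 0, 0.135, 0, 1, -0.1, 0, 0, 0, 0.18, 0, 1, -0.1, 0, 0, 0, 0.222],
)

```text
t: 1.2
ee_pos: [0.5349, 0.271, 0.4045]
tool_rot: [[0.646, 0.764, -0.0], [0.764, -0.646, 0.0], [-0.0, -0.0, -1.0]]
force: [-0.3, -0.6, 0.1]
gripper_width: 0.108
grasp_force: 0.0
```

Request:
carry_out(
  moves=[0, 0, 0, 0, 0, 0, 0.045, 0, 0, 0, 0, 0, 0, 0.09, 0, 0, 0, 0, 0, 0, 0.135, 0, 0, 0, 0, 0, 0, 0.18, 0, 0, 0, 0, 0, 0, 0.222],
)

```text
t: 1.7
ee_pos: [0.5355, 0.2688, 0.4047]
tool_rot: [[0.986, 0.168, -0.0], [0.168, -0.986, -0.0], [-0.0, 0.0, -1.0]]
force: [0.7, 0.3, -0.3]
gripper_width: 0.005
grasp_force: 0.0
```

Request:
carry_out(
  moves=[0, 0, 0, 0, 0, 0, 0.045, 0, 0, 0, 0, 0, 0, 0.089, 0, 0, 0, 0, 0, 0, 0.089, 0, 0, 0, 0, 0, 0, 0.089],
)

```text
t: 2.1
ee_pos: [0.5353, 0.2692, 0.4047]
tool_rot: [[0.995, -0.101, -0.0], [-0.101, -0.995, -0.0], [-0.0, 0.0, -1.0]]
force: [0.6, 0.8, 0.1]
gripper_width: 0.003
grasp_force: 0.0
```

```bash
cat >> h.py <<'E'
from workcell import telemetry, env
def go(x,y,tipz):
    s=telemetry.get_state(); R=s["tool_rot"]; d=np.array([x,y,tipz+env.tip_reach])-s["ee_pos"]
    print("t",s["t"],"tip",(s["ee_pos"]+R[:,2]*env.tip_reach).round(4),"grip",s["gripper_width"],"xang",np.arctan2(R[1,0],R[0,0]).round(4),"R2",R[2].round(4),"shares",(R.T@d/.15).round(4),"F",s["force"].round(1))
E
python3 - <<'E'
from h import *
import cv2
np.save("w2.npy",eyes.get_calibration("wrist")["extrinsics"])
im=eyes.read_camera("wrist"); cv2.imwrite("pics/w2.png",im[:,:,::-1])
go(.534,.318,.095)
E
```

```text
t 2.15 tip [0.5352 0.2694 0.2186] grip 0.00708816750926727 xang -0.1007 R2 [-1.e-04  1.e-04 -1.e+00] shares [-0.0406 -0.3215  0.8243] F [-0.  -0.4 -0.1]
```

View pics/w2.png

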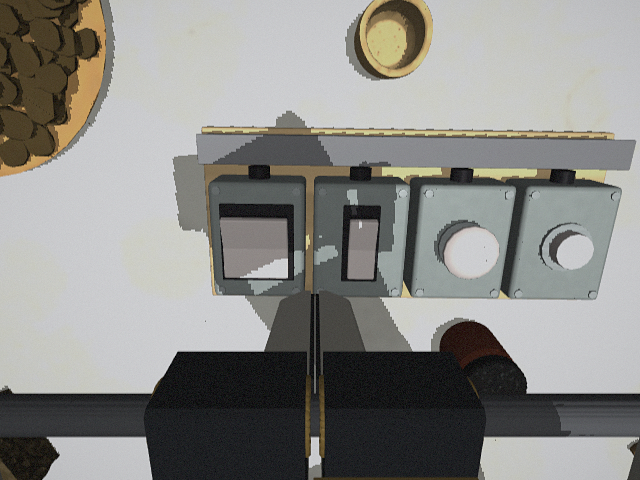

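This view shows everything square-on: wide rocker frame centre (257,242), narrow (361,243), mushroom (472,252), flat button face (574,252) and collar (566,247).

Run:
```python
from h import *
W=np.load("w2.npy")
for n,p,z in(("wide",(257,242),.06),("narrow",(361,243),.06),("wide screws",(257.5,240),.057),("narrow screws",(361,240),.057),("start",(574,252),.071),("collar",(566,247),.06),("mush",(472,252),.08),("wfar L",(220,205),.06),("wnear L",(221,279),.06)): print(n,ray("wrist",p,z,W).round(4))
```

```text
wide [0.5209 0.3184 0.06  ]
narrow [0.5115 0.234  0.06  ]
wide screws [0.5217 0.3183 0.057 ]
narrow screws [0.5131 0.2335 0.057 ]
start [0.4906 0.0668 0.071 ]
collar [0.4911 0.0669 0.06  ]
mush [0.5022 0.1508 0.08  ]
wfar L [0.5545 0.3433 0.06  ]
wnear L [0.4916 0.3532 0.06  ]
```

Request:
carry_out(
  moves=[0, -0.02, -0.317, 0, 0, 0, 0, 0, -0.02, -0.317, 0.2, 0, 0, 0, 0, -0.02, -0.317, 0.5, 0, 0, 0, 0, -0.02, -0.317, 0.75, 0, 0, 0, 0, -0.02, -0.317, 0.824, 0, 0, 0],
)

```text
t: 2.65
ee_pos: [0.5361, 0.317, 0.2774]
tool_rot: [[0.995, -0.101, -0.005], [-0.101, -0.995, -0.003], [-0.005, 0.003, -1.0]]
force: [-0.4, 0.3, -0.1]
gripper_width: 0.003
grasp_force: 0.0
```

Run:
```python
from h import *
import cv2
im=eyes.read_camera("scene"); cv2.imwrite("pics/s2.png",cv2.resize(im[150:330,210:450,::-1],None,fx=3.3,fy=3.3,interpolation=2))
im=eyes.read_camera("side"); cv2.imwrite("pics/d2.png",im[:,:,::-1])
c=eyes.get_calibration("side"); E=c["extrinsics"]; 
for p in((.537,.317,.076),(.528,.2325,.076),(.49,.067,.071)):
    q=c["mtx"]@((E@[*p,1])[:3]*[1,-1,-1]); print(q[:2]/q[2])
go(.537,.317,.069)
```

```text
[258.62519114 263.58743391]
[301.1354542  236.74145964]
[381.65768571 199.29977108]
t 2.75 tip [0.5365 0.3172 0.0942] grip 0.004911038182261322 xang -0.1023 R2 [-0.002   0.0013 -1.    ] shares [0.0011 0.0025 0.1677] F [-1.1  0.7  0.8]
```

View pics/s2.png

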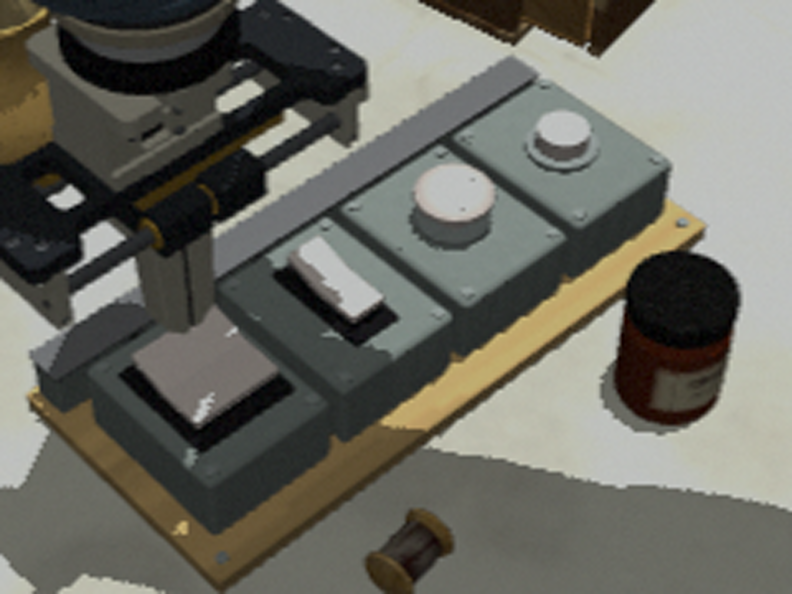

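View pics/d2.png

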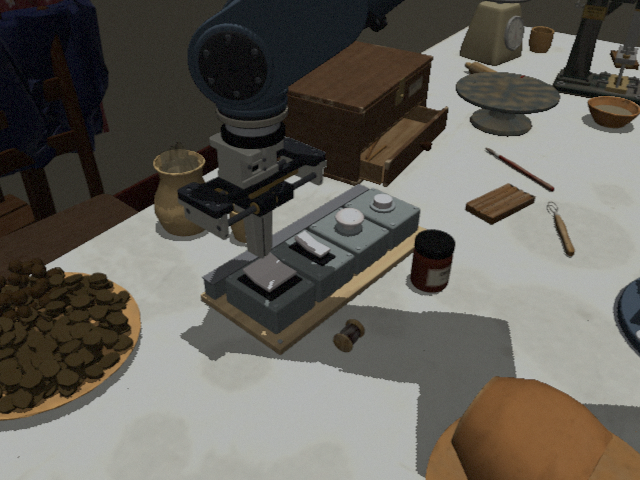

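The fingertip is over the far half of the wide rocker. Pressing it now.

Request:
carry_out(
  moves=[0, -0.01, 0, 0.06, 0, 0, 0, 0, -0.01, 0, 0.12, 0, 0, 0, 0, -0.01, 0, 0.16, 0, 0, 0, 0, -0.01, 0, 0.17, 0, 0, 0, 0, -0.01, 0, 0.17, 0, 0, 0],
)

```text
t: 3.25
ee_pos: [0.5361, 0.318, 0.2573]
tool_rot: [[0.995, -0.103, 0.003], [-0.103, -0.995, 0.001], [0.003, -0.001, -1.0]]
force: [0.6, -0.4, 10.4]
gripper_width: 0.003
grasp_force: 5.0
```

Run:
```python
from h import *
go(.537,.317,.1)
```

```text
t 3.25 tip [0.5366 0.3182 0.0712] grip 0.00316986448189151 xang -0.1034 R2 [ 0.0028 -0.0015 -1.    ] shares [ 0.0072  0.0055 -0.1919] F [ 0.6 -0.4 10.4]
```

Contact force is 10 N with the tip at 71.2 mm, so the rocker is at its end stop. I'll press slightly harder, then lift.

Request:
carry_out(
  moves=[0, 0, 0, 0.02, 0, 0, 0, 0, 0, 0, 0.02, 0, 0, 0, 0, 0, 0, -0.1, 0, 0, 0, 0, 0, 0, -0.2, 0, 0, 0, 0, 0, 0, -0.2, 0, 0, 0],
)

```text
t: 3.75
ee_pos: [0.5358, 0.318, 0.2878]
tool_rot: [[0.995, -0.103, 0.003], [-0.103, -0.995, 0.002], [0.003, -0.002, -1.0]]
force: [1.2, 0.2, 0.1]
gripper_width: 0.005
grasp_force: 0.0
```

Run:
```python
from h import *
go(.528,.2325,.098)
```

```text
t 3.75 tip [0.5364 0.3183 0.1017] grip 0.005121533109402244 xang -0.1036 R2 [ 0.0029 -0.0019 -1.    ] shares [0.0069 0.5726 0.0236] F [1.2 0.2 0.1]
```

Request:
carry_out(
  moves=[0, 0, 0.2, 0, 0, 0, 0, 0, 0, 0.45, 0, 0, 0, 0, 0, 0, 0.57, 0, 0, 0, 0, 0, 0, 0.57, 0, 0, 0, 0, 0, 0, 0.57, 0, 0, 0, 0],
)

```text
t: 4.25
ee_pos: [0.5268, 0.2331, 0.2855]
tool_rot: [[0.995, -0.104, 0.0], [-0.104, -0.995, 0.0], [0.0, -0.0, -1.0]]
force: [0.1, 0.2, -0.2]
gripper_width: 0.006
grasp_force: 0.0
```

Run:
```python
from h import *
import cv2
im=eyes.read_camera("scene")[185:275,230:350,::-1]; im2=eyes.read_camera("side")[200:320,200:360,::-1]
cv2.imwrite("pics/m3.png",np.hstack([cv2.resize(im,(400,300),interpolation=2),cv2.resize(im2,(400,300),interpolation=2)]))
go(.528,.2325,.069)
```

```text
t 4.35 tip [0.5267 0.2337 0.0994] grip 0.005482600035868581 xang -0.103 R2 [ 2.e-04 -3.e-04 -1.e+00] shares [0.0093 0.0069 0.2027] F [-0.4 -0.2  0.4]
```

View pics/m3.png

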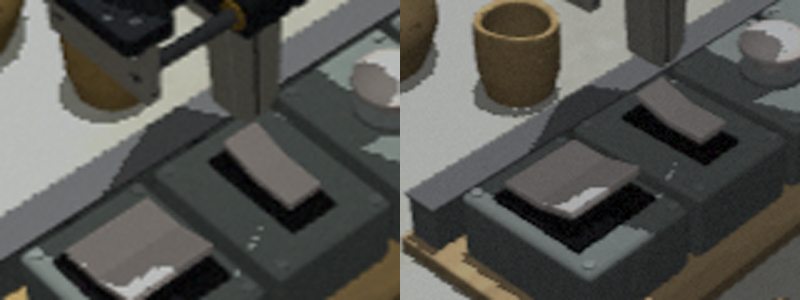

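The wide rocker now shows its near half raised, so it is on. The fingers are above the narrow rocker's far half. Pressing that next.

Request:
carry_out(
  moves=[0, 0, 0, 0.08, 0, 0, 0, 0, 0, 0, 0.15, 0, 0, 0, 0, 0, 0, 0.2, 0, 0, 0, 0, 0, 0, 0.22, 0, 0, 0, 0, 0, 0, 0.22, 0, 0, 0],
)

```text
t: 4.85
ee_pos: [0.527, 0.2332, 0.2566]
tool_rot: [[0.995, -0.103, 0.002], [-0.103, -0.995, 0.001], [0.002, -0.001, -1.0]]
force: [-17.6, -6.6, 53.0]
gripper_width: 0.006
grasp_force: 27.0
```

Request:
carry_out(
  moves=[0, 0, 0, 0.01, 0, 0, 0, 0, 0, 0, 0.01, 0, 0, 0],
)

```text
t: 5.05
ee_pos: [0.527, 0.2332, 0.2564]
tool_rot: [[0.995, -0.103, 0.002], [-0.103, -0.995, 0.001], [0.002, -0.001, -1.0]]
force: [-21.9, -8.9, 68.9]
gripper_width: 0.008
grasp_force: 34.3
```

Request:
carry_out(
  moves=[0, 0, 0, -0.15, 0, 0, 0, 0, 0, 0, -0.4, 0, 0, 0, 0, 0, 0, -0.5, 0, 0, 0, 0, 0, 0, -0.5, 0, 0, 0],
)

```text
t: 5.45
ee_pos: [0.5269, 0.233, 0.3274]
tool_rot: [[0.995, -0.103, 0.003], [-0.103, -0.995, 0.001], [0.003, -0.001, -1.0]]
force: [1.0, 0.4, -0.3]
gripper_width: 0.007
grasp_force: 0.0
```

Run:
```python
from h import *
import cv2
im=eyes.read_camera("scene")[185:275,230:350,::-1]; im2=eyes.read_camera("side")[200:320,200:360,::-1]
cv2.imwrite("pics/m4.png",np.hstack([cv2.resize(im,(400,300),interpolation=2),cv2.resize(im2,(400,300),interpolation=2)]))
go(.490,.067,.14)
```

```text
t 5.55 tip [0.526  0.2327 0.1387] grip 0.004184159270171819 xang -0.1036 R2 [-1.4e-03  6.0e-04 -1.0e+00] shares [-0.1265  1.1244 -0.0077] F [ 0.5 -0.7 -0.8]
```

View pics/m4.png

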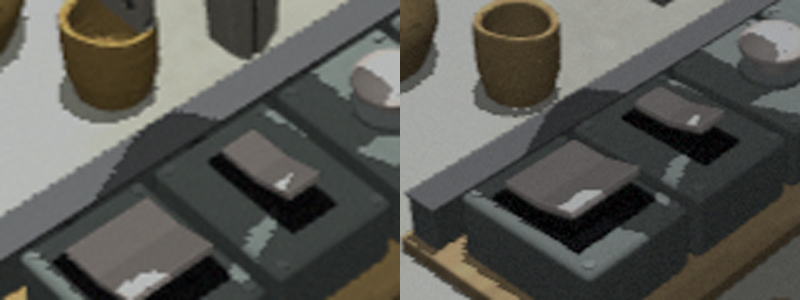

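Both rockers are over. Next I'll travel above the mushroom to the start button.

Request:
carry_out(
  moves=[0, -0.03, 0.25, 0, 0, 0, 0, 0, -0.06, 0.5, 0, 0, 0, 0, 0, -0.09, 0.75, 0, 0, 0, 0, 0, -0.12, 1, 0, 0, 0, 0, 0, -0.12, 1, 0, 0, 0, 0],
)

```text
t: 6.05
ee_pos: [0.4921, 0.0825, 0.3243]
tool_rot: [[0.994, -0.106, -0.004], [-0.106, -0.994, -0.001], [-0.004, 0.001, -1.0]]
force: [0.5, -0.4, 0.2]
gripper_width: 0.007
grasp_force: 0.0
```

Request:
carry_out(
  moves=[0, -0.01, 0.12, 0, 0, 0, 0, 0, -0.01, 0.12, 0.1, 0, 0, 0, 0, -0.01, 0.12, 0.3, 0, 0, 0, 0, -0.01, 0.12, 0.34, 0, 0, 0, 0, -0.01, 0.12, 0.34, 0, 0, 0],
)

```text
t: 6.55
ee_pos: [0.4895, 0.068, 0.2737]
tool_rot: [[0.995, -0.103, -0.004], [-0.103, -0.995, -0.0], [-0.004, 0.0, -1.0]]
force: [0.2, -0.8, 0.3]
gripper_width: 0.004
grasp_force: 0.0
```

Run:
```python
from h import *
import cv2
im=eyes.read_camera("scene")[155:245,310:430,::-1]; im2=eyes.read_camera("side")[150:270,300:460,::-1]
cv2.imwrite("pics/m5.png",np.hstack([cv2.resize(im,(400,300),interpolation=2),cv2.resize(im2,(400,300),interpolation=2)]))
go(.490,.067,.0645)
```

```text
t 6.65 tip [0.4901 0.068  0.0894] grip 0.004123851314413562 xang -0.1033 R2 [-0. -0. -1.] shares [0.0003 0.0065 0.1659] F [-0.6  0.6 -0.3]
```

View pics/m5.png

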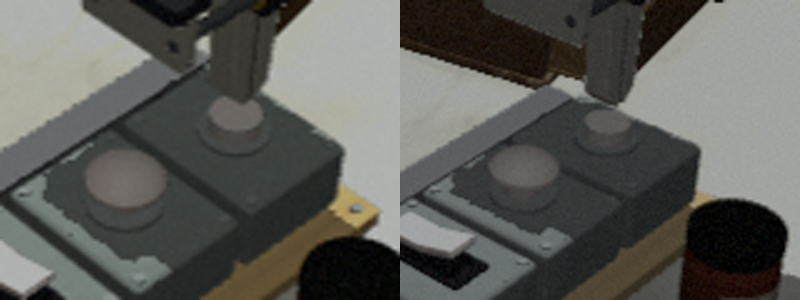

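The fingertip is centred above the flat button, clear of the mushroom and the jar. I'll press to about 64.5 mm and hold.

Request:
carry_out(
  moves=[0, 0, 0.01, 0.06, 0, 0, 0, 0, 0, 0.01, 0.11, 0, 0, 0, 0, 0, 0.01, 0.15, 0, 0, 0, 0, 0, 0.01, 0.166, 0, 0, 0, 0, 0, 0.01, 0.166, 0, 0, 0],
)

```text
t: 7.15
ee_pos: [0.4898, 0.0662, 0.2511]
tool_rot: [[0.995, -0.103, 0.0], [-0.103, -0.995, -0.0], [0.0, 0.0, -1.0]]
force: [-5.1, -0.2, 16.1]
gripper_width: 0.006
grasp_force: 8.2
```

Run:
```python
from h import *
go(.490,.067,.0645)
```

```text
t 7.15 tip [0.4899 0.0662 0.065 ] grip 0.005700914020494432 xang -0.1036 R2 [ 2.e-04  1.e-04 -1.e+00] shares [ 0.0006 -0.0056  0.0033] F [-5.1 -0.2 16.1]
```

The button is bottomed: tip at 65.0 mm with 16 N. I'll hold it for about a second and then lift.

Request:
carry_out(
  moves=[0, 0, 0, 0, 0, 0, 0, 0, 0, 0, 0, 0, 0, 0, 0, 0, 0, 0, 0, 0, 0, 0, 0, 0, 0, 0, 0, 0, 0, 0, 0, 0, 0, 0, 0],
)

```text
t: 7.65
ee_pos: [0.4898, 0.0662, 0.2511]
tool_rot: [[0.995, -0.103, 0.0], [-0.103, -0.995, -0.0], [0.0, 0.0, -1.0]]
force: [-4.6, -0.8, 16.8]
gripper_width: 0.008
grasp_force: 8.2
```

Request:
carry_out(
  moves=[0, 0, 0, 0, 0, 0, 0, 0, 0, 0, 0, 0, 0, 0, 0, 0, 0, 0, 0, 0, 0, 0, 0, 0, 0, 0, 0, 0, 0, 0, 0, 0, 0, 0, 0],
)

```text
t: 8.15
ee_pos: [0.4898, 0.0662, 0.2511]
tool_rot: [[0.995, -0.103, 0.0], [-0.103, -0.995, -0.0], [0.0, 0.0, -1.0]]
force: [-5.1, -1.8, 15.2]
gripper_width: 0.006
grasp_force: 8.2
```

Request:
carry_out(
  moves=[0, 0, 0, -0.1, 0, 0, 0, 0, 0, 0, -0.3, 0, 0, 0, 0, 0, 0, -0.6, 0, 0, 0, 0, 0, 0, -0.8, 0, 0, 0, 0, 0, 0, -0.8, 0, 0, 0],
)

```text
t: 8.65
ee_pos: [0.4903, 0.0662, 0.3738]
tool_rot: [[0.995, -0.103, 0.007], [-0.103, -0.995, 0.0], [0.006, -0.001, -1.0]]
force: [0.0, 0.5, -0.5]
gripper_width: 0.006
grasp_force: 0.0
```

Run:
```python
from h import *
import cv2
cv2.imwrite("pics/f.png",cv2.resize(eyes.read_camera("scene")[150:330,210:450,::-1],None,fx=3.3,fy=3.3,interpolation=2))
go(.490,.067,.18)
```

```text
t 8.7 tip [0.4904 0.0662 0.1855] grip 0.006511862166705875 xang -0.1036 R2 [ 3.3e-03 -5.0e-04 -1.0e+00] shares [ 0.0007 -0.0054  0.0364] F [ 0.2  0.6 -1.4]
```

View pics/f.png

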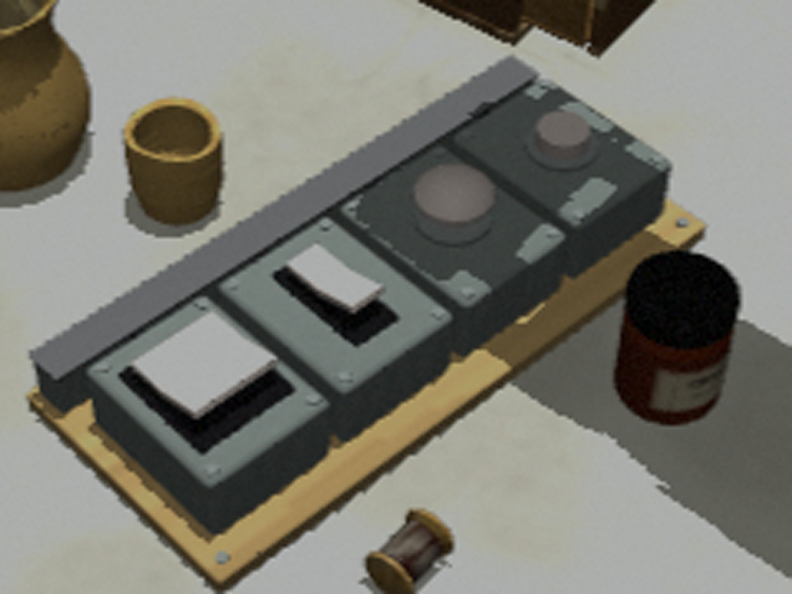

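Both rockers are over (wide at about (205,365), narrow at (335,275)), the start button is back up at (563,130), and the jar, cup and spool have not moved. Handing in.

```bash
python3 -c "
from workcell import order
print(order.close_job())"
```

```text
the job is handed in; nothing more can be done
None
```

The job is handed in: I switched the wide rocker over, then the narrow one, and held the start button down for about a second before releasing it; the last picture showed both rockers over, the start button up, and the jar, cup and spool in place, but the hand-in returned no verdict.

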